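# Set the angle setter and hang up the template

### The arm

A 6-joint arm with a two-finger parallel gripper is mounted at the origin on the work surface. World frame = base frame: x ahead of the robot, y to its left, z up, the work surface at z = 0. Lengths are in mm, angles in rad, forces in N, time in s.
With the tool pointing down it reaches from about 300 to 775 mm from the base axis. Payload 14.6 kg.
Tool frame: the origin (TCP) lies on the centre line of the jaws, within the pads' length; the fingertips stand 19 mm ahead of it and the grasp point (between the pads) is the TCP (bot.tip_reach is the distance from the TCP to the fingertips, in mm); z points along the fingers, y is the line along which they close (so a half turn about z gives the same grasp; the last joint's range is limited). The gripper opens to 85 mm and grips with 20 to 120 N. Pads are 22 mm wide; open, the fingers measure 114 mm over their backs; the gripper's body (76 mm by 85 mm) begins 54 mm behind the grasp point. The pads swing forward as they close: fully open they stand 13 mm farther back than shut.
Start: joints at [-1.352, 0.3, 1.521, -0, 1.321, -0.067], TCP at [155.052, -527.682, 250.281] pointing down, gripper open.
Joint ranges: [-3.03, 3.03], [-0.79, 2.21], [0.23, 2.52], [-1.04, 4.18], [0, 3.07], [-2.55, 2.55]. Speed limits (rad/s): [2.22, 2.22, 2.57, 3.14, 3.14, 3.14].

### API

Orientations are given as a unit quaternion [w, x, y, z].
In Python, from rig import bot gives the robot as it stands. Calls block until the motion is done:
- bot.move_to(position, orientation): joint-space move of the TCP to a pose.
- bot.servo_line(position, attitude=None, speed=150, until_force=None): straight line of the TCP; attitude=None keeps the orientation; speed is the mean speed in mm/s. With until_force (N) it stops when the force on the tool has changed by that much, and returns True; else False.
- bot.move_joints(angles): joint-space move.
- bot.move_gripper(opening, grip_force=None): finger opening in mm; grip_force is the grip in N (None keeps the last); returns when the fingers have stopped.
- bot.dwell(seconds).
- bot.ik(position, orientation): joint angles nearest the present ones, or None.
- bot.read_state(): the state.
- bot.read_camera(name): name is "scene" or "side" or "wrist"; returns a dict with "image" (384x512x3 uint8, blue, green, red), "depth" (384x512 float32, mm along the optical axis (not along the pixel's ray), 0 where there is no reading), "fovy" (degrees; the focal length in pixels is half the picture's height over the tangent of half this angle, whatever the lens; pixels are square), "cx", "cy" (the principal point, pixels), "eye" and "attitude" of the camera in the world; the wrist camera has in their place "mount" (4x4, takes a point from camera to tool coordinates, whose origin is the TCP and whose axes are the flange's). Camera axes: x right, y down, z forward; pixel columns grow to the right and rows downward; lengths in mm; the calibration is good to about 2 mm. A picture is of the moment at which its call begins: read the wrist's pose just before it.
A pose or a line that the arm cannot do raises bot.MotionError and nothing moves.
- bot.finish_job(): hands the job in; it is judged then, once.
The state is a dict: "clock": time; "joint_positions": joint angles; "qvel": joint speeds; "effort": joint torques, N m; "ee_pos": TCP position; "tool_rot": TCP orientation; "ft_force": force on the tool from outside, world axes, zero at the start; "moment": the same for the moment, N m; "grip_width": finger opening in mm; "grip_force": force on a finger pad.
Only numpy, scipy, OpenCV 4.12 (cv2) and the standard library are available. Lean on these libraries where they do the work, as an engineer would, in place of code of your own. Each camera call takes 0.05 s, during which the arm holds its last target. There are 200 camera calls.

### The job

Turn the orange knob of the angle setter until its black pointer aims straight at the red stud (not the blue one), without pushing on the pointer itself. Also take the aluminium template out of its slotted wooden block and hang it by its eye on the brass rod of the hook stand. Either job may come first; leave the spray can, the bottle and the steel tube where they stand.

Things in the scene. Friction and masses are not known exactly. Their poses are not given: they have to be found in the camera images.
- setter: Fixed angle setter: white dial plate 175 x 260 mm (x -5 to 170 mm, y -130 to 130 mm), 10 mm thick, with a blue gear housing 95 x 80 mm, 46 mm high, behind it (x -118 to -22 mm). Origin on the table under the pointer's pivot; x runs from the knob over the pivot to the dial, z up. The knob's axis stands at x = -70 mm, y = 0.
- knob (a joint): Angle of the knob, rad, positive anticlockwise seen from above; at 0 its bar lies along the setter's x. Range -3.6 to 3.6. Through the gears the pointer turns the same way by a quarter of the knob's turn.
- knob_grip (a point): Grip point of the orange knob, 84 mm above the table, on the vertical axis and turning with the knob. The bar is 64 mm long along the point's x, 14 mm thick along y, and reaches from 60 mm to 94 mm above the table; beneath it is a steel disc of 48 mm diameter (top at 60 mm). Grip across the bar's thickness from above.
- pointer: Black pointer, 115 mm long, 12 mm wide narrowing to 4 mm, 16 to 24 mm above the table. Origin on its pivot axis, x along the pointer towards its tip, z up. Turns -0.9 to 0.9 rad from the setter's x.
- stud_red: Red round stud, 20 mm across, 14 mm high, held fast on the dial 125 to 165 mm from the pivot, left or right of the pointer: the mark. Origin at the centre of its underside, 10 mm above the table.
- stud_blue: Blue stud of the same size on the other side of the pointer; not the mark.
- block: Fixed slotted wooden block 75 x 110 mm, 38 mm high, slot along its y, 11 mm wide, 30 mm deep. Origin on the table under its centre.
- template: Aluminium template, 8 mm thick along its x, standing upright in the slot of the block, about 0.22 kg: body 70 mm wide (y) and 130 mm high (z), on top a yellow grip tab 32 mm wide, from 129 to 161 mm high. Origin at the centre of its lower edge, z up to the tab. Grip the tab across its 8 mm from above, about 150 mm above the lower edge, so that the fingertips stay above the eye.
- template_eye (a point): Centre of the template's round eye (30 mm across, through it along x), 105 mm above its lower edge.
- hook: Fixed hook stand with a green base 100 x 90 mm (x -30 to 70 mm), 10 mm thick. Its brass rod, 10 mm thick, points to the stand's -x; the steel post, 16 mm thick, 171 mm high, stands at x = 55 mm. Origin on the table under the middle of the rod.
- rod_mid (a point): Middle of the rod on its centre line, 173 mm above the table, 55 mm from the post's axis. The eye goes here (its centre then hangs about 10 mm lower). The rod rises slightly to its free end, a ball of 15 mm at 176 mm above the table, 45 mm from rod_mid towards the stand's -x.
- spray_can: Bystander: black spray can, 64 mm across, 165 mm high, standing beside the knob. Origin at the centre of its underside.
- bottle: Bystander: white bottle with orange cap, 64 mm across, 170 mm high, standing on the knob's other side. Origin at the centre of its underside.
- tube: Bystander: steel tube, 44 mm across, 135 mm high, upright in front of the rod's tip. Origin at the centre of its underside.

How it is judged (in metres and radians):
At the end, for the whole second after the job is handed in: The pointer's centre line, drawn on outwards, passes within 3 mm of the red stud's centre and the knob is at rest; the template hangs by its eye on the brass rod, between its ball end and the post, upright within 14 degrees and at rest (slower than 30 mm/s); the robot touches nothing (y of stud_red in the frame of pointer between -0.003 and 0.003 m and x of stud_red in the frame of pointer above 0.05 m and velocity of joint knob between -0.05 and 0.05 rad/s and x of template_eye in the frame of hook between -0.035 and 0.042 m and y of template_eye in the frame of hook between -0.012 and 0.012 m and z of template_eye in the frame of hook between 0.15 and 0.173 m and angle between template's own z axis and vertical below 0.25 rad and linear speed of template below 0.03 m/s).
It fails at once if the black spray can is shifted by more than 20 mm or tipped by more than 17 degrees (distance of spray_can from where it was at the start of the episode above 0.02 m or angle between spray_can's own z axis and vertical above 0.3 rad).
It fails at once if the white bottle is shifted by more than 20 mm or tipped by more than 17 degrees (distance of bottle from where it was at the start of the episode above 0.02 m or angle between bottle's own z axis and vertical above 0.3 rad).
It fails at once if the upright steel tube is shifted by more than 20 mm or tipped by more than 17 degrees (distance of tube from where it was at the start of the episode above 0.02 m or angle between tube's own z axis and vertical above 0.3 rad).
It fails at once if the pointer is pushed directly, with more than 2 N (contact force between pointer and anything else above 2 N).
It also fails if it takes over 72 s, if anything falls off the work surface, if the arm or the gripper's body presses on something with over 40 N, if the wrist force passes 120 N, or if a joint passes its speed limit or range.

## Working session

There is one attempt and no reset: what is moved stays moved. The work goes in short steps, each a Python script; the robot and the scene stay as the last script left them, time stands still between calls to the robot, and variables do not carry over. Pictures are saved under pics/ and viewed, at most 10 in all, crops included, and the job is handed in when it is done.

```bash
ls; mkdir -p pics
cat > h.py <<'E'
import numpy as np, cv2
from scipy.spatial.transform import Rotation as R
from rig import bot
def Rq(q): return R.from_quat(np.r_[q[1:],q[0]]).as_matrix()
def cam(n):
    s=bot.read_state(); c=bot.read_camera(n); c['f']=192/np.tan(np.radians(c['fovy'])/2)
    if n=='wrist':
        M=np.array(c['mount'],float); Rt=Rq(s['tool_rot']); c['R']=Rt@M[:3,:3]; c['o']=Rt@M[:3,3]+np.array(s['ee_pos'])
    else: c['R']=Rq(c['attitude']) if np.size(c['attitude'])==4 else np.array(c['attitude']); c['o']=np.array(c['eye'],float)
    return c
def ray(c,uv):
    uv=np.atleast_2d(uv).astype(float)
    return np.c_[(uv[:,0]-c['cx'])/c['f'],(uv[:,1]-c['cy'])/c['f'],np.ones(len(uv))]@c['R'].T
def onz(c,uv,z):
    d=ray(c,uv); return c['o']+d*((z-c['o'][2])/d[:,2])[:,None]
def cloud(c):
    v,u=np.mgrid[:384,:512]; d=ray(c,np.c_[u.ravel(),v.ravel()])*c['depth'].ravel()[:,None]+c['o']
    return d.reshape(384,512,3)
def proj(c,p):
    q=(np.atleast_2d(p)-c['o'])@c['R']; return q[:,:2]/q[:,2:]*c['f']+[c['cx'],c['cy']]
def down(yaw): # tool down; tool y axis at world angle yaw+90
    q=(R.from_euler('z',yaw)*R.from_euler('x',np.pi)).as_quat(); return [q[3],q[0],q[1],q[2]]
E
python3 - <<'E'
from h import *
s=bot.read_state(); print(s)
for n in('scene','side','wrist'):
    c=cam(n); print(n,c['fovy'],c['cx'],c['cy'],c['o'],c['R'].round(3)); cv2.imwrite(f'pics/{n}0.png',c['image'])
    np.savez(n+'0.npz',**c)
E
```

```text
pics
{'clock': 0.0, 'joint_positions': array([-1.35159265e+00,  3.00477450e-01,  1.52162195e+00,  5.44654434e-05,
        1.32070441e+00, -6.66122293e-02]), 'qvel': array([ 0.00286047, -0.00145451, -0.00091348, -0.00148728, -0.00143956,
        0.00065015]), 'effort': array([-2.95159138e-03, -5.43504095e+01, -3.61792803e+01, -1.82175904e-04,
        3.94936942e-03,  2.57524783e-05]), 'ee_pos': array([ 155.01997973, -527.46517259,  249.70052976]), 'tool_rot': array([-6.05827514e-04,  9.89806806e-01,  1.42415307e-01, -1.98535569e-05]), 'ft_force': array([-0.5010793 , -0.14515447,  0.25729249]), 'moment': array([ 0.04327753, -0.00378366, -0.00452512]), 'grip_force': 0.0, 'grip_width': 85.14246910316133}
scene 49.69222833023265 260.82049725223004 186.6016310485264 [1332.17228596  151.84394969  794.46737537] [[-0.149  0.634 -0.759]
 [ 0.989  0.094 -0.116]
 [-0.002 -0.768 -0.641]]
side 55.95635350910869 258.19278708885753 185.1391132354724 [162.35639776 710.08394807 910.54732635] [[-0.876 -0.336  0.347]
 [-0.482  0.63  -0.608]
 [-0.014 -0.7   -0.714]]
wrist 64.33878478549998 256.4632860409648 192.40244517333602 [ 233.53596377 -505.37484521  371.31129017] [[ 0.283 -0.91  -0.303]
 [-0.959 -0.269 -0.088]
 [-0.001  0.316 -0.949]]
```

View pics/scene0.png

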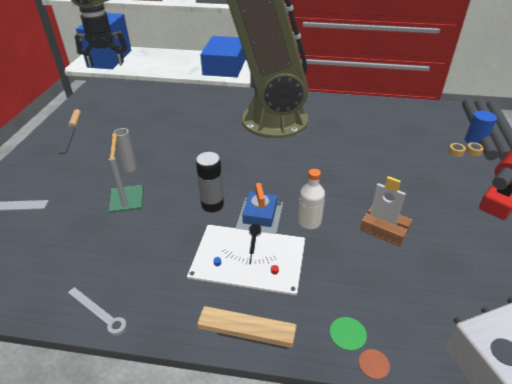

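View pics/side0.png

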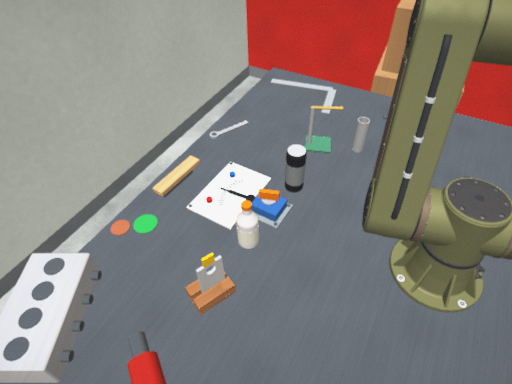

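The scene picture shows the setter at (250,240), with the red stud at (275,269), the blue stud at (217,261) and the knob at (261,200). The template's tab is at (392,184), the block at (387,225), the hook's base at (126,198) with its rod around (114,147), the tube at (124,150), the can at (210,183) and the bottle at (312,203). The side picture agrees. Next I measure coarsely.

```bash
cat > m.py <<'E'
from h import *
import sys
for n in('scene','side'):
    c=dict(np.load(n+'0.npz')); im=c['image']; P=cloud(c); hsv=cv2.cvtColor(im,cv2.COLOR_BGR2HSV); H,S,V=[hsv[...,i].astype(int) for i in range(3)]
    rois={'scene':dict(red=(265,260,20,18),blue=(208,252,20,18),knob=(250,180,22,28),tab=(382,175,20,18),block=(355,200,60,45),rod=(105,128,18,40),base=(105,183,42,32),tube=(110,125,28,50),can=(193,150,34,65),bottle=(295,165,35,65),dial=(185,220,125,75)),
     'side':dict(red=(202,192,16,14),blue=(226,168,14,12),knob=(256,186,28,18),tab=(200,252,16,16),block=(180,270,60,42),rod=(305,100,42,15),base=(300,133,36,22),tube=(350,113,22,44),can=(280,142,30,52),bottle=(233,198,30,52),dial=(185,160,90,65))}[n]
    masks=dict(red=((H<8)|(H>172))&(S>150),blue=(H>105)&(H<130)&(S>120),knob=(H<18)&(S>150),tab=(H>15)&(H<32)&(S>150),block=(H<18)&(S>90),rod=(H>8)&(H<32)&(S>100),base=(H>60)&(H<90)&(S>90),dial=(S<40)&(V>170),tube=S<70,can=S<70,bottle=S<70)
    print(n)
    for k,(x,y,w,h) in rois.items():
        m=np.zeros(H.shape,bool); m[y:y+h,x:x+w]=masks[k][y:y+h,x:x+w]; m&=c['depth']>0
        if k in('tube','can','bottle'): m&=P[...,2]>30
        p=P[m]; v,u=np.nonzero(m)
        print(k,m.sum(),'uv',u.mean().round(1),v.mean().round(1),'med',np.median(p,0).round(),'5%',np.percentile(p,4,axis=0).round(),'95%',np.percentile(p,96,axis=0).round())
        if k in('red','blue'): print('   onz24',onz(c,[u.mean(),v.mean()],20).round(1))
        if k in('dial','base'):
            cn=max(cv2.findContours(m.astype(np.uint8),0,2)[0],key=cv2.contourArea)
            q=cv2.approxPolyDP(cn,6,True)[:,0]; print('   corners',onz(c,q,10)[:,:2].round().tolist())
        if k in('rod','block','knob'):
            t=p[p[:,2]>np.percentile(p[:,2],50)-15]
            xy=t[:,:2]-t[:,:2].mean(0); w_,V_=np.linalg.eigh(xy.T@xy); print('   axis deg',np.degrees(np.arctan2(V_[1,1],V_[0,1])).round(1))
E
python3 m.py
```

```text
scene
red 40 uv 274.4 269.0 med [713.  89.  24.] 5% [703.  83.  18.] 95% [719.  95.  26.]
   onz24 [[709.4  88.6  20. ]]
blue 46 uv 217.0 260.8 med [708. -50.  24.] 5% [699. -57.  16.] 95% [713. -43.  26.]
   onz24 [[705.2 -50.8  20. ]]
knob 118 uv 259.9 194.1 med [531.  27.  93.] 5% [491.  13.  68.] 95% [549.  37.  97.]
   axis deg -162.9
tab 112 uv 391.9 183.8 med [518. 349. 155.] 5% [513. 337. 143.] 95% [525. 360. 169.]
block 963 uv 386.2 228.0 med [544. 357.  35.] 5% [507. 303.   5.] 95% [571. 410.  40.]
   axis deg 84.2
rod 96 uv 113.0 145.3 med [ 489. -373.  177.] 5% [ 444. -391.  172.] 95% [ 536. -355.  183.]
   axis deg -160.9
base 481 uv 126.8 198.1 med [ 510. -358.   10.] 5% [ 460. -408.    7.] 95% [ 555. -322.   13.]
   corners [[452.0, -341.0], [468.0, -385.0], [550.0, -345.0], [478.0, -418.0], [564.0, -388.0], [541.0, -313.0]]
tube 611 uv 122.3 149.6 med [ 378. -404.  104.] 5% [ 345. -432.   36.] 95% [ 545. -350.  164.]
can 1191 uv 209.1 177.9 med [ 516. -110.  119.] 5% [ 479. -141.   38.] 95% [525. -86. 166.]
bottle 900 uv 310.9 201.2 med [539. 159.  94.] 5% [519. 131. 
[... 938 characters left out ...]
9 med [ 499. -365.   11.] 5% [ 457. -413.    8.] 95% [ 539. -322.   15.]
   corners [[564.0, -389.0], [531.0, -315.0], [447.0, -352.0], [474.0, -422.0], [542.0, -400.0], [536.0, -346.0]]
tube 342 uv 361.2 131.4 med [ 358. -401.   99.] 5% [ 339. -436.   37.] 95% [ 378. -394.  136.]
can 764 uv 295.3 165.4 med [483. -95. 122.] 5% [ 460. -134.   40.] 95% [514. -85. 167.]
bottle 649 uv 247.7 226.7 med [504. 177. 100.] 5% [484. 148.  36.] 95% [535. 190. 142.]
dial 3024 uv 230.8 196.3 med [660.  45.  11.] 5% [ 501. -103.    6.] 95% [752. 170. 123.]
   corners [[764.0, 140.0], [626.0, 152.0], [477.0, 63.0], [581.0, 72.0], [610.0, 17.0], [710.0, 17.0], [584.0, -7.0], [577.0, -103.0], [741.0, -119.0]]
```

Run:
```python
from h import *
for n,p in (('hook',(470,-375,330)),('set',(620,25,270)),('tmpl',(490,352,300))):
    bot.move_to(list(p),down(0)); bot.dwell(.3); c=cam('wrist'); np.savez(n+'1.npz',**c); cv2.imwrite(f'pics/{n}1.png',c['image']); print(bot.read_state()['clock'],c['o'])
a=[cv2.imread(f'pics/{n}1.png') for n in('hook','set','tmpl')]
cv2.imwrite('pics/all1.png',cv2.resize(np.vstack([np.hstack([a[0],a[2]]),np.hstack([a[1],0*a[1]])]),(800,600)))
```

```text
1.85 [ 551.40087497 -376.05689167  451.48011086]
3.7917 [701.79138909  23.84758198 391.6081542 ]
5.4667 [572.14167971 350.88418318 421.47071976]
```

View pics/all1.png

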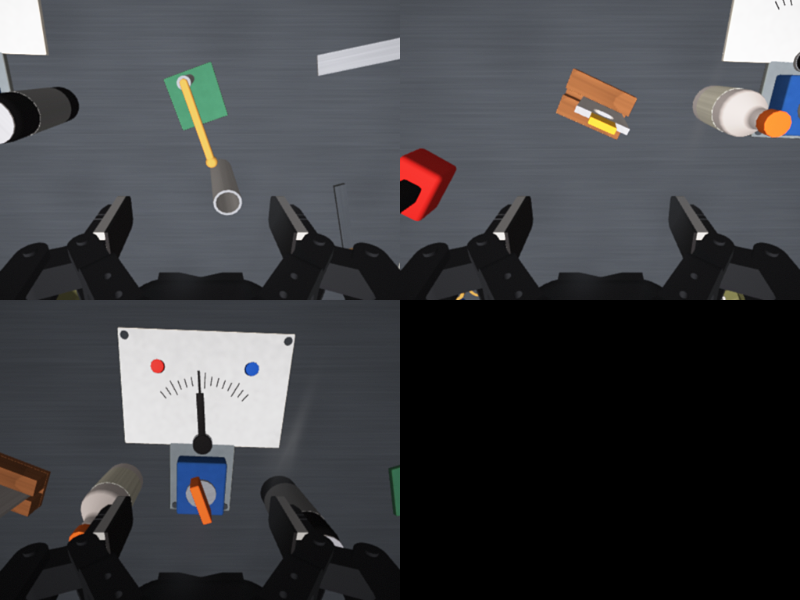

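The wrist pictures, in composite pixels, show the following:
- **Setter:** hub at (202,443), pointer tip at (199,372), red stud at (157,366), knob at (201,500).
- **Hook:** rod from post (184,80) to ball (211,162), and the tube's rim at (228,202).
- **Template:** yellow tab at (603,126).

Next I measure these more finely.

```bash
cat > m2.py <<'E'
from h import *
def ld(n): 
    c=dict(np.load(n)); hsv=cv2.cvtColor(c['image'],cv2.COLOR_BGR2HSV).astype(int); return c,cloud(c),hsv[...,0],hsv[...,1],hsv[...,2]
def roi(m,x,y,w,h):
    r=np.zeros_like(m); r[y:y+h,x:x+w]=m[y:y+h,x:x+w]; return r
def uv(m): v,u=np.nonzero(m); return np.c_[u,v].astype(float)
def line(xy):
    m=xy.mean(0); w,V=np.linalg.eigh((xy-m).T@(xy-m)); d=V[:,1]; d=d*np.sign(d[0]); return m,d,np.degrees(np.arctan2(d[1],d[0]))
def setter(fn,pr=None):
    c,P,H,S,V=ld(fn)
    red=onz(c,uv(roi(((H<8)|(H>172))&(S>150),165,60,80,60)).mean(0),22)[0] if pr is None else None
    if red is None:
        m=((H<8)|(H>172))&(S>150)&(abs(P[...,2]-24)<8)&(np.hypot(P[...,0]-pr[0],P[...,1]-pr[1])<20); red=onz(c,uv(m).mean(0),22)[0]
    pl=roi((S<45)&(V>120)&(abs(P[...,2]-10)<8),0,0,512,384)
    cn=max(cv2.findContours(pl.astype(np.uint8),0,2)[0],key=cv2.contourArea)
    w=onz(c,cn[:,0],10)[:,:2]; rc=cv2.minAreaRect(w.astype(np.float32)); bx=cv2.boxPoints(rc)
    return c,P,H,S,V,red,bx,rc
E
python3 - <<'E'
from m2 import *
c,P,H,S,V,red,bx,rc=setter('set1.npz')
print('red',red,'plate',rc); print(bx)
b=onz(c,uv(roi((H>105)&(H<130)&(S>120),300,70,50,40)).mean(0),22)[0]; print('blue',b)
# pointer: dark pixels on plate
m=(V<70)&(abs(P[...,2]-22)<10)
q=onz(c,uv(roi(m,240,85,40,85)),24)[:,:2]
# width profile along x: keep those of pointer
for x in range(580,720,10):
    s=q[(q[:,0]>=x)&(q[:,0]<x+10)]; 
    if len(s): print(x,len(s),s[:,1].min().round(1),s[:,1].max().round(1),s[:,1].mean().round(2))
h=roi((V<60),235,165,50,40); print('hub',onz(c,uv(h).mean(0),26),onz(c,uv(h),26).min(0),onz(c,uv(h),26).max(0))
k=(H<20)&(S>150)&(P[...,2]>86)&(P[...,2]<104); k=roi(k,220,210,80,80); p=P[k]; print('knob',k.sum(),p.min(0),p.max(0),line(onz(c,uv(k),94)[:,:2]), cv2.minAreaRect(onz(c,uv(k),94)[:,:2].astype(np.float32)))
c,P,H,S,V=ld('tmpl1.npz'); t=(H>15)&(H<35)&(S>130)&(P[...,2]>120); t=roi(t,210,120,120,70); p=P[t]; print('tab z',np.percentile(p[:,2],[2,50,98])); t&=P[...,2]>163
print('tab',t.sum(),cv2.minAreaRect(onz(c,uv(t),169)[:,:2].astype(np.float32)),line(onz(c,uv(t),169)[:,:2]))
w=(H<18)&(S>90)&(abs(P[...,2]-38)<4); w=roi(w,190,70,140,120); print('block',cv2.minAreaRect(P[w][:,:2].astype(np.float32)))
c,P,H,S,V=ld('hook1.npz'); r=(H>10)&(H<32)&(S>100)&(P[...,2]>160)&(P[...,2]<195); r=roi(r,220,90,70,130); 
p=P[r]; z=np.percentile(p[:,2],[2,50,98]); xy=onz(c,uv(r),177)[:,:2]; m0,d,a=line(xy); t=(xy-m0)@d; print('rod z',z,'line',m0,d,a,'ends',m0+d*t.min(),m0+d*t.max(),t.min(),t.max())
g=(H>60)&(H<90)&(S>90)&(abs(P[...,2]-10)<6); print('base',cv2.minAreaRect(onz(c,uv(roi(g,190,60,120,120)),10)[:,:2].astype(np.float32)))
T=roi((abs(P[...,2]-135)<5)&(S<80),260,230,60,55); print('tube',P[T].min(0),P[T].max(0),T.sum())
for n in('scene','side'): c=dict(np.load(n+'0.npz')); print(n,proj(c,[[480,-375,173]]))
E
```

```text
red [708.91836561  86.92002058  22.        ] plate ((609.5921630859375, 20.245040893554688), (257.2917175292969, 295.5176696777344), 87.97430419921875)
[[ 457.37833 -103.09749]
 [ 752.7113  -113.54335]
 [ 761.806    143.58757]
 [ 466.47302  154.03343]]
blue [704.95360839 -51.24102667  22.        ]
610 64 18.3 26.9 22.59
620 64 18.3 26.9 22.6
630 73 18.3 28.1 23.48
640 64 19.6 28.0 23.82
650 69 19.6 29.2 24.35
660 71 20.9 29.2 25.05
670 15 23.2 26.8 25.19
680 18 25.6 26.7 26.15
690 14 25.6 26.7 26.29
700 2 26.7 26.7 26.69
hub [[586.23919185  21.59160254  26.        ]] [564.60075531 -11.3382707   26.        ] [615.61928904  51.30063401  26.        ]
knob 652 [486.0176622    8.16873579  86.03587018] [550.39848462  38.61264246  94.12693406] (array([522.08176872,  23.48065823]), array([0.95352563, 0.30131193]), np.float64(17.536417670863678)) ((521.2290649414062, 23.20175552368164), (65.06710815429688, 14.432554244995117), 17.51660919189453)
tab z [138.37402677 166.33081623 168.29778364]
tab 368 ((516.7230834960938, 348.8950500488281), (31.39248275756836, 8.967120170593262), 65.54271697998047) (array([516.58725677, 349.12490173]), array([0.41768317, 0.90859274]), np.float64(65.31159728546385))
block ((519.5292358398438, 358.25653076171875), (109.85635375976562, 75.23173522949219), 65.6272964477539)
rod z [170.43438543 174.99203164 180.93452333] line [ 491.37611594 -373.70668403] [0.94495441 0.32720202] 19.099037337488685 ends [ 438.33060981 -392.07433933] [ 543.09635749 -355.7979178 ] -56.13551889573456 54.73305485592206
base ((506.1835021972656, -368.2530517578125), (98.48648071289062, 88.72933197021484), 19.39072036743164)
tube [ 341.05860122 -438.58400536  130.02811074] [ 383.73318739 -395.57917702  134.89534839] 364
scene [[113.71080807 144.42153963]]
side [[329.51904921 108.68074863]]
```

Run:
```python
from h import *
r=np.radians
q=down(r(65.5)); T=np.array([516.8,349.2])
for p,y in (((*T,370),65.5),((600,0,370),87),((413.5,-400.8,370),109.2),((489,-374.4,208),109.2)): print(bot.ik(list(p),down(r(y))))
bot.move_gripper(40,60)
bot.move_to([*T,230],q); bot.servo_line([*T,158.5],speed=100)
s=bot.read_state(); f0=s['ft_force']
bot.move_gripper(0,60); bot.dwell(.2); s=bot.read_state(); print(s['grip_width'],s['grip_force'],s['ft_force']-f0,s['ee_pos'])
bot.servo_line([*T,225],speed=60); s=bot.read_state(); print(s['grip_width'],s['ft_force']-f0,s['clock'])
```

```text
[ 5.35513876e-01  4.21238137e-01  1.08627515e+00 -4.44089210e-16
  1.63407937e+00  9.63119543e-01]
[-0.06103789  0.36158727  1.16742136  0.          1.61258403 -0.00867802]
[-0.83340241  0.30247721  1.24474891  0.          1.59436652 -1.16850563]
[-0.71290155  0.48086972  1.37116008  0.          1.28956285 -1.04800477]
6.9053075899187455 59.54124391078949 [-2.9230061   0.54676205  5.63112484] [516.97704686 349.37521644 159.15848015]
7.029204359108449 [-0.33207464 -0.53789709 -2.72311373] 9.775
```

Run:
```python
from h import *
r=np.radians; mid=np.array([489,-374.4]); d=np.array([.944,.33])
bot.servo_line([516.8,349.2,370],speed=150)
bot.move_to([600,0,370],down(r(87)))
p=mid-80*d; q=down(r(109.2))
bot.move_to([*p,370],q); bot.servo_line([*p,220],speed=120); bot.dwell(.4)
s=bot.read_state(); print(s['clock'],s['ee_pos'],s['ft_force'],s['grip_width'])
ims=[]
for n in('scene','side','wrist'):
    c=cam(n); np.savez(n+'2.npz',**c); u,v=proj(c,[[*mid,150]])[0].astype(int) if n!='wrist' else (256,260)
    u=np.clip(u,70,442);v=np.clip(v,70,314); w=70 if n!='wrist' else 120
    if n=='wrist': v=264;
    cr=c['image'][v-w:v+w,u-w:u+w]; print(n,u,v); ims.append(cv2.resize(cr,(400,400)) if n!='wrist' else cr)
cv2.imwrite('pics/pre.png',np.hstack(ims[:2])); cv2.imwrite('pics/prew.png',np.load('wrist2.npz')['image'])
```

```text
15.6667 [ 413.49158834 -400.8170093   220.08818332] [ 0.47515766  0.50993861 -3.23004443] 7.188228889043145
scene 114 153
side 326 113
wrist 256 264
```

View pics/pre.png

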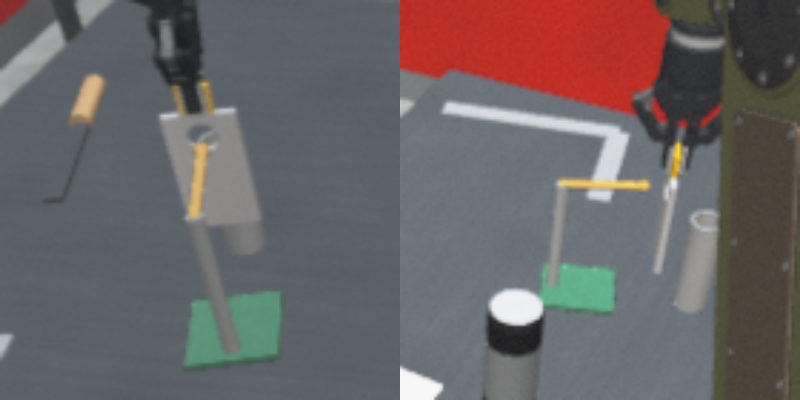

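View pics/prew.png

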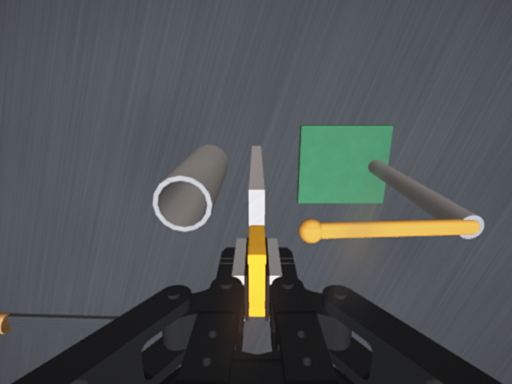

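The close-ups show the eye at about (203,135) in the left half with the ball just below it. The wrist picture shows the template edge-on at column 257, the ball at (312,231) and the post end at (470,227), with free gaps to ball and tube. Next I check the eye's height and sideways offset with numbers.

Run:
```python
from m2 import *
c,P,H,S,V=ld('wrist2.npz'); o=c['o']; mid=np.array([489,-374.4]); d=np.array([.944,.33]); n=np.array([-.33,.944])
t=roi((H>15)&(H<35)&(S>150),235,215,45,120); u=uv(t); print('tab rows',u[:,1].min(),u[:,1].max())
for row in(u[:,1].min(),u[:,1].max()):
    cc=u[u[:,1]==row][:,0].mean(); 
    for z in(231,199): w=onz(c,[cc,row],z)[0,:2]-mid; print('row',row,'z',z,'along',w@d,'lat',w@n)
b=roi((H>10)&(H<30)&(S>120),297,215,180,32); xy=onz(c,uv(b),175)[:,:2]-mid; a=xy@d; l=xy@n
print('rod along',a.min(),a.max()); 
for k in range(-60,50,15): m=(a>=k)&(a<k+15); print(k,m.sum(),l[m].mean().round(2) if m.any() else '')
p=P[roi((H>10)&(H<30)&(S>120),297,215,180,32)]; print('rod z by depth',np.percentile(p[:,2],[5,50,95]))
c,P,H,S,V=ld('scene2.npz'); print(proj(c,[[413.5,-400.8,175],[*(mid-45*d),176],[*(mid+55*d),172]]))
r=roi((H>10)&(H<28)&(S>120),100,125,25,40); q=uv(r); print('rod px',q[q[:,1].argmin()],q[q[:,1].argmax()],len(q))
print('crop eye px at',114-70+203*.35,153-70+135*.35)
cv2.imwrite('pics/eye.png',cv2.resize(c['image'][115:165,90:145],None,fx=11,fy=11,interpolation=cv2.INTER_NEAREST))
```

```text
tab rows 226.0 316.0
row 226.0 z 231 along -79.41754475061977 lat 29.476927571688737
row 226.0 z 199 along -79.43007310551862 lat 14.795066161186826
row 316.0 z 231 along -79.43485876559063 lat -13.929519524137895
row 316.0 z 199 along -79.45239719793001 lat -41.171706297276046
rod along -54.0466922098636 52.275168325740836
-60 318 0.92
-45 443 0.94
-30 400 1.46
-15 405 1.97
0 413 2.33
15 408 2.86
30 396 3.31
45 153 3.1
rod z by depth [170.67151711 175.02159105 180.14258228]
[[114.76132811 129.81492195]
 [113.64690698 136.24525047]
 [110.76893992 158.63697565]]
rod px [115. 134.] [111. 157.] 54
crop eye px at 115.05 130.25
```

View pics/eye.png

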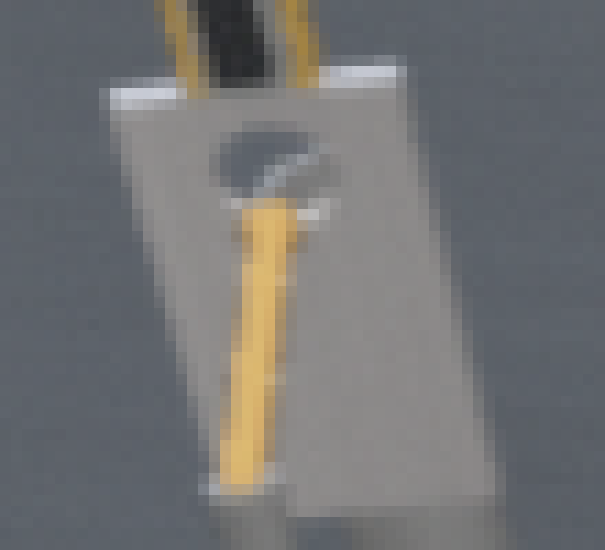

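Run:
```python
from h import *
mid=np.array([489,-374.4]); d=np.array([.944,.33]); n=np.array([-.33,.944])
f0=np.array(bot.read_state()['ft_force'])
pt=lambda a,l,z: [*(mid+a*d+l*n),z]
bot.servo_line(pt(-80,1.0,220),speed=40)
h=bot.servo_line(pt(-30,1.2,220),speed=40,until_force=6); print('hit' if h else 'ok')
if not h: h=bot.servo_line(pt(0,1.8,218),speed=50,until_force=6); print('hit' if h else 'ok')
s=bot.read_state(); print(s['clock'],s['ee_pos'],s['ft_force']-f0,s['grip_width'])
if not h:
    h=bot.servo_line(pt(0,1.8,203),speed=25,until_force=2.5); s=bot.read_state(); print('low',h,s['ee_pos'],s['ft_force']-f0)
ims=[]
for nm in('scene','side'):
    c=cam(nm); u,v=proj(c,[[*mid,150]])[0].astype(int); ims.append(cv2.resize(c['image'][v-60:v+60,u-60:u+60],(400,400)))
cv2.imwrite('pics/on.png',np.hstack(ims))
```

```text
ok
ok
18.2167 [ 488.33924012 -372.70188562  217.9131528 ] [-0.25944134 -0.55310252 -1.17851804] 7.080286438266952
low True [ 488.35405754 -372.85501568  209.05062399] [-0.21368365  1.00073904  6.96136185]
```

View pics/on.png

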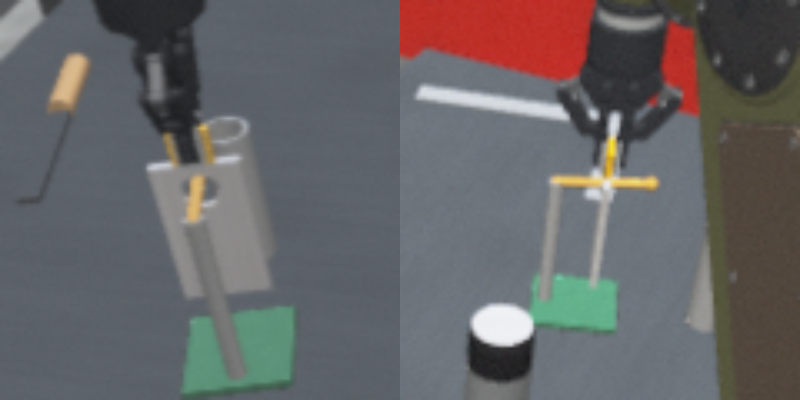

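The eye is threaded, with the rod through it in both halves (around (200,190) and (605,183)), and contact came at the expected height. I release and go on to the knob.

Run:
```python
from h import *
r=np.radians
p=list(bot.read_state()['ee_pos']); q=down(r(109.2))
bot.move_gripper(28,60); bot.dwell(.3)
bot.servo_line([p[0],p[1],300],speed=100)
K=[519,23.4]; q=down(r(17.5))
bot.move_to([*K,230],q); bot.move_gripper(40); bot.dwell(.2)
f0=np.array(bot.read_state()['ft_force'])
print(bot.servo_line([*K,85],speed=90,until_force=8))
bot.move_gripper(0,50); bot.dwell(.2); s=bot.read_state(); print(s['clock'],s['ee_pos'],s['grip_width'],s['ft_force']-f0,s['moment'])
j=np.array(s['joint_positions']); print(j)
for k in range(1,6):
    t=j.copy(); t[5]-=r(102.2)*k/5; bot.move_joints(list(t)); s=bot.read_state(); print(k,s['joint_positions'][5],s['ft_force']-f0,s['moment'],s['ee_pos'][:2])
bot.dwell(.3); bot.move_gripper(40); bot.dwell(.2); bot.servo_line([*K,230],speed=120)
bot.move_to([620,25,270],down(0)); bot.dwell(.3); c=cam('wrist'); np.savez('set2.npz',**c)
print(bot.read_state()['clock'])
for n in('scene','side'): np.savez(n+'3.npz',**cam(n))
a=cv2.resize(c['image'],(560,420)); b=np.load('scene3.npz')['image'][100:240,60:140]; cv2.imwrite('pics/after.png',np.hstack([a,cv2.resize(b,(240,420))]))
```

```text
False
25.2 [518.88391937  24.34664404  85.48127154] 13.448341013610596 [-4.90214443  9.53180068  6.40764875] [ 1.25899581  0.60337338 -0.03024256]
[-2.42004893e-02  4.35168272e-01  1.75940056e+00  1.61238364e-03
  9.47119906e-01  1.23993837e+00]
1 0.8856582559825122 [-2.66366124  5.42570797  0.75917548] [0.66096047 0.1684001  0.09099729] [518.69129875  24.84048512]
2 0.5289913344933587 [-6.67931574  8.11457518  3.66221056] [1.17286921 0.60165687 0.00974763] [518.39455895  25.14710612]
3 0.1722955531853773 [-9.01172362  9.46609735  5.41438255] [1.49910757 1.11167729 0.0024544 ] [518.00969907  25.31740192]
4 -0.18445714634714747 [-13.31799846   9.88848853   7.61653813] [1.57759818 1.79117204 0.03223773] [517.58687382  25.37004622]
5 -0.5411841334949057 [-17.78309471   8.21325578  12.11864846] [1.39428074 2.35017581 0.02869893] [517.19041839  25.25905105]
31.7667
```

View pics/after.png

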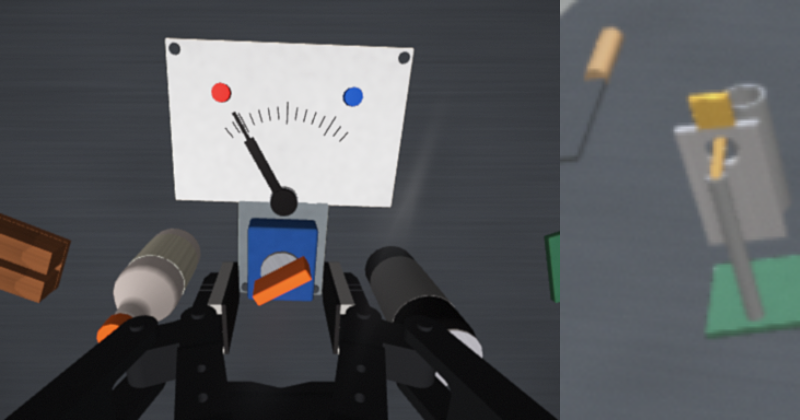

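The template hangs on the rod (right part, eye at about (722,150)). The pointer runs from the hub (284,201) to its tip (236,113), close to the line through the red stud at (221,92). Next I measure the offset.

```bash
cat > chk.py <<'E'
from m2 import *
import sys
def chk(fn):
    c,P,H,S,V=ld(fn); 
    m=roi(((H<8)|(H>172))&(S>150),170,60,80,60); red=onz(c,uv(m).mean(0),21.5)[0,:2]
    m=(V<75); m=roi(m,195,95,100,120).astype(np.uint8)
    n,L,st,_=cv2.connectedComponentsWithStats(m); 
    piv=np.array([587.0,21.2]); q=uv(m>0); w=onz(c,q,24)[:,:2]-piv
    g=red-piv; a=np.arctan2(g[1],g[0])
    for it in range(6):
        e=np.array([np.cos(a),np.sin(a)]); nn=np.array([-e[1],e[0]]); x=w@e; y=w@nn
        k=(x>26)&(x<108)&(abs(y)<8-.035*x); b=np.polyfit(x[k],y[k],1); a+=np.arctan(b[0])
    e=np.array([np.cos(a),np.sin(a)]); nn=np.array([-e[1],e[0]])
    hub=onz(c,uv(roi((V<60),240,165,45,45)),25)[:,:2]; hub=hub[np.hypot(*(hub-piv).T)<16].mean(0)
    k2=(H<20)&(S>150)&(P[...,2]>86)&(P[...,2]<104); k2=roi(k2,210,210,100,90)
    rc=cv2.minAreaRect(onz(c,uv(k2),94)[:,:2].astype(np.float32))
    print('red',red,'hub',hub,'ptr deg',np.degrees(a),'intercept',b[1],k.sum(),'knob',rc)
    print('red off from fitted line',(red-piv)@nn-b[1],'from pivot line',(red-piv)@nn,'hub-based',(red-hub)@nn)
chk(sys.argv[1])
E
python3 chk.py set2.npz
```

```text
red [708.87799816  87.05210761] hub [588.71101296  20.96131419] ptr deg 28.675749675443083 intercept -1.4895018549447385 415 knob ((521.69921875, 23.713157653808594), (16.2003116607666, 63.44746398925781), 30.15377426147461)
red off from fitted line 0.7813788765957213 from pivot line -0.7081229783490173 hub-based 0.32232119599249387
```

Run:
```python
from m2 import *
for f in('scene3.npz','side3.npz'):
    c,P,H,S,V=ld(f); m=(H>15)&(H<35)&(S>130)&(P[...,2]>195)&(P[...,2]<235)&(abs(P[...,1]+374)<40); p=P[m]; print(f,len(p),np.median(p,0),p.min(0),p.max(0))
    for nm,q in(('tube',(362,-417,70)),('can',(492,-112,80)),('bottle',(512,163,80))):
        o=np.load(f.replace('3','0'))['image'].astype(int); u,v=proj(c,[q])[0].astype(int); print(nm,abs(o-c['image'])[v-12:v+12,u-8:u+8].mean().round(2))
print(bot.read_state()['ft_force'])
bot.finish_job()
```

```text
scene3.npz 113 [ 492.00171569 -371.35303638  209.34630069] [ 484.32895796 -386.64070913  195.16222014] [ 499.52710331 -356.58420973  221.08558701]
tube 17.74
can 1.29
bottle 0.8
side3.npz 16 [ 485.62950579 -360.54947083  217.48850893] [ 482.68424614 -377.09137992  196.22270759] [ 492.32867694 -357.66419337  222.26033245]
tube 1.59
can 2.24
bottle 1.05
[-0.026258    0.63935485  0.38015354]
the job is handed in; nothing more can be done
```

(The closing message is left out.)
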